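# Isolate the bench supply and set the lockout hasp

### The arm

A 6-joint arm with a two-finger parallel gripper is mounted at the origin on a cart in front of the work surface, level with it; the furniture and walls round the work are solid. World frame = base frame: x ahead of the robot, y to its left, z up, the work surface at z = 0. Lengths are in m, angles in degrees, forces in N, time in s.
With the tool pointing down it reaches from about 0.35 to 1 m from the base axis. Payload 7.1 kg.
Tool frame: the origin (TCP) lies midway between the tips of the shut fingers; the grasp point (between the pads) lies 19 mm behind it; y points along the fingers, x is the direction in which the jaws open and shut, and the axes are right-handed (so a half turn about y gives the same grasp; the last joint's range is limited). The gripper opens to 85 mm and grips with 20 to 120 N. Pads are 22 mm wide; open, the fingers measure 114 mm over their backs; the gripper's body (76 mm by 85 mm) begins 54 mm behind the grasp point. The pads swing forward as they close: fully open they stand 13 mm farther back than shut.
Start: joints at [-70.76, 24.242, 93.386, -0, 62.372, -1.089], TCP at [0.217, -0.586, 0.231] pointing down, gripper open.
Joint ranges: [-172.04, 172.04], [-51.8, 120.97], [4.93, 147.93], [-75.15, 255.16], [6.16, 154.13], [-145.62, 145.62]. Speed limits (degrees/s): [136.94, 136.94, 172.46, 180, 180, 180].

### API

Orientations are given as a 3x3 rotation matrix whose columns are the frame's x, y, z axes.
In Python, from workcell import bot gives the robot as it stands. The module is installed in compiled form; this text tells all that it offers.
- The arm moves only by the shell command python3 -m pendant 'ROWS' [FORCE]. ROWS is JSON, a list of rows, each a list of 3 entries, a list of its own where there are three numbers: the shift along the tool's x, y, z in m, then the turn, a rotation vector about the tool's x, y, z in degrees, then the finger opening in m, from 0 to 0.0854. In form: [[[tx, ty, tz], [ax, ay, az], claw], ...]. A call has 1 to 8 rows; each row is the pose to reach, as a shift and turn from the pose commanded when the call began, along the tool's axes at that moment; what a row does not reach only later rows make up. A row lasts 1/12 s, in which the tool goes at most 41.7 mm and 7.16 degrees, less where a joint would pass 70% of its speed; a pose out of reach is approached as far as the arm can. A call with a gripper value outside its range is refused whole. The fingers move at their own pace and stop on an object; FORCE is the grip in N (left out, the last holds). Time passes only in rows, so rows that repeat a pose let the fingers close. It gives the time, the measured TCP pose, the force and the opening at its end, in the units of the state.
- bot.sense(): the state, without advancing time (a new reading comes with each control period).
- bot.read_camera(name): name is "scene" or "top" or "wrist"; returns the picture (384x512x3 uint8, red, green, blue); there is no depth.
- bot.camera_info(name): a dict with "fx", "fy", "cx", "cy" (pixels), "dist_coeffs" ([k1, k2, p1, p2, k3] as OpenCV has them; the pictures are not rectified), "eye" and "rotation" of the camera in the world. Camera axes: x right, y down, z forward; pixel columns grow to the right and rows downward; lengths in m; the calibration is good to about 2 mm. A picture is of the moment at which its call begins: read the wrist's pose just before it. camera_info takes no time and is no camera call; for the wrist camera it gives the pose at the moment of the call.
- bot.finish_job(): hands the job in, once; it reports no verdict.
The state is a dict: "clock": time; "qpos": joint angles; "dq": joint speeds; "tau": joint torques, N m; "position": TCP position; "orientation": TCP orientation; "ft_force": force on the tool from outside, world axes, zero at the start; "moment": the same for the moment, N m; "finger_gap": opening from 0.0 (shut) to 1.0 (fully open).
Only numpy, scipy, OpenCV 4.12 (cv2) and the standard library are available. Lean on these libraries where they do the work, as an engineer would, in place of code of your own. Each camera call takes 0.05 s, during which the arm holds its last target.

### The job

Make the bench supply ready for a padlock: turn the black handle of the isolator on the bench anticlockwise (seen from above) until it comes up against its off stop, then swing the steel hasp up out of the handle, all the way, and leave it standing there by itself. Do not disturb the other things on the bench.

Things in the scene. Friction and masses are not known exactly. Their poses are not given: they have to be found in the camera images.
- isolator_box: Grey switch enclosure lying on its back, fixed to the bench, 156 x 156 x 70 mm. Origin: centre of its underside, z up. On its top face lies a round aluminium dial plate, concentric, 106 mm across and 12 mm thick (its top 82 mm above the origin), with the handle in its middle.
- dial_centre (a point): Middle of the dial's top face. The dial bears an upright steel stop post (8 mm thick, 13 mm high, 47 mm from the centre) and a radial slot 11 mm wide, 11 to 42 mm from the centre. The slot lies under the handle's hasp arm when the handle rests against the post. How far round the dial is set is not given by this point.
- isolator_handle (a joint): Handle angle in rad, growing anticlockwise seen from above; 0 (on): hasp arm along the box's +x. Starts at 0 to 0.2. The off stop comes somewhere between 1.3 and 1.85 rad, different every time and not given: it is felt as a hard stop. Turning takes about 0.25 N m; the handle stays where left. The hasp swings out only with the handle within about 0.1 rad of the stop.
- handle_grip (a point): Point on the handle's turning axis, 104 mm above the bench. The handle is a black bar, 24 mm wide and 30 mm high (86 to 116 mm above the bench), that reaches 60 mm from the axis on the hasp arm (this point's +x axis) and 52 mm on the other side; z is up, y lies across the bar.
- hasp (a joint): Hasp angle in rad: 0 folded level in line with the handle bar, growing as its tab swings upward; end stop at 1.45 (almost upright). Starts at 0 to 0.2. Light friction (about 1 N at the tab); it stays where left. With the handle short of its stop the hasp's tail strikes the dial at about 0.75 rad; at the stop the tail enters the slot.
- hasp_tab (a point): Middle of the hasp's tab: a steel eye 34 mm long, 14 mm wide (across the bar), 9 mm thick, jutting out beyond the end of the handle's hasp arm. Folded, it is 80 mm out from the handle's axis, 106 mm above the bench. Its x axis points away from the hasp's pivot, its y lies along the pivot; pinched along y, the tab can turn between the pads.
- hasp_pivot (a point): Middle of the hasp's level pivot pin, which crosses the handle bar 40 mm out from the handle's axis on the hasp arm, 106 mm above the bench; the tab's middle swings on a 40 mm radius about it. Axes as the handle's: x outward along the arm, y along the pin.
- tape_measure: Grey tape measure standing on the bench, 35 x 80 x 64 mm, loose; bystander. Origin under its centre.
- tube_offcut: Square steel tube offcut lying on the bench, 40 x 110 x 40 mm, loose; bystander. Origin under its centre.
- short_tube: Shorter square steel tube offcut lying on the bench, 30 x 90 x 30 mm, loose; bystander. Origin under its centre.

How it is judged (in metres and radians):
On the way, in this order (a step that is already met when the one before it is completed fails the run):
1. the handle is turned round towards off (past 1.2 rad) with the hasp still folded in (below 0.5 rad) (value of joint isolator_handle above 1.2 rad and value of joint hasp below 0.5 rad), for 0.2 s.
2. the hasp is swung out past 1.15 rad, its tail in the slot of the dial (value of joint hasp above 1.15 rad and value of joint isolator_handle above 1.2 rad), for 0.2 s.
At the end, for the whole second after the job is handed in: The handle stands at its off stop (beyond 1.2 rad) and the hasp stands swung out beyond 1.15 rad, at rest and released; the hasp can pass 0.8 rad only with the handle at the stop, where its tail enters the slot (all of step 2 and velocity of joint hasp below 0.1 rad/s); the robot touches nothing.
It fails at once if a bystander (tape measure or tube offcut) is shifted by more than 30 mm (distance of any of tape_measure, tube_offcut, short_tube from where it was at the start of the episode above 0.03 m).
It also fails if it takes over 67 s, if anything falls off the work surface, if the arm or the gripper's body presses on something with over 40 N, if the wrist force passes 120 N, or if a joint passes its speed limit or range.

## Working session

There is one attempt and no reset: what is moved stays moved. The work goes in short steps, Python scripts to look and compute and a shell command to move; the robot and the scene stay as the last step left them, time stands still between calls to the robot, and variables do not carry over. Pictures are saved under pics/ and viewed, and the job is handed in when it is done.

```bash
mkdir -p pics; cat > h.py <<'E'
import numpy as np, cv2
from workcell import bot
def K(i): return np.array([[i['fx'],0,i['cx']],[0,i['fy'],i['cy']],[0,0,1.]]), np.array(i['dist_coeffs'],float)
def ray(i,uv):
    k,d=K(i); p=cv2.undistortPoints(np.array(uv,float).reshape(-1,1,2),k,d).reshape(-1,2)
    R=np.array(i['rotation']); return np.array(i['eye']), np.c_[p,np.ones(len(p))]@R.T
def plane(i,uv,z):
    e,r=ray(i,uv); return e+r*((z-e[2])/r[:,2])[:,None]
def proj(i,P):
    k,d=K(i); R=np.array(i['rotation']); t=-R.T@np.array(i['eye'])
    return cv2.projectPoints(np.array(P,float).reshape(-1,1,3),cv2.Rodrigues(R.T)[0],t,k,d)[0].reshape(-1,2)
def snap(n,f):
    im=bot.read_camera(n); cv2.imwrite('pics/'+f,im[:,:,::-1]); return im
E
python3 - <<'E'
from h import *
np.set_printoptions(precision=4,suppress=True)
print(bot.sense())
for n in ['scene','top','wrist']:
    snap(n,n+'0.png'); print(n,bot.camera_info(n))
E
```

```text
{'clock': 0.0, 'qpos': array([-70.7619,  24.2855,  93.4341,   0.0004,  62.372 ,  -1.0888]), 'dq': array([-0.0435, -0.0172,  0.0632, -0.1061,  0.0034, -0.0354]), 'tau': array([ -0.0003, -55.7377, -28.1747,  -0.0001,   0.0071,  -0.    ]), 'position': array([ 0.2169, -0.5855,  0.2305]), 'orientation': array([[ 0.3474, -0.0005,  0.9377],
       [-0.9377,  0.0015,  0.3474],
       [-0.0016, -1.    ,  0.    ]]), 'ft_force': array([-0.7388,  0.1054,  0.0524]), 'moment': array([-0.0198, -0.035 ,  0.0129]), 'finger_gap': 0.9991140141188563}
scene {'fx': 438.8583127188109, 'fy': 438.8583127188109, 'cx': 254.87081957841292, 'cy': 194.21822807411164, 'dist_coeffs': array([-0.0855,  0.    ,  0.    ,  0.    ,  0.    ]), 'eye': array([-0.0437,  0.5912,  0.7879]), 'rotation': array([[-0.5758, -0.549 ,  0.6058],
       [-0.8176,  0.3888, -0.4248],
       [-0.0023, -0.7399, -0.6727]])}
top {'fx': 386.17216072557636, 'fy': 386.17216072557636, 'cx': 253.24493482229576, 'cy': 192.4195332763591, 'dist_coeffs': array([-0.0524,  0.    ,  0.    ,  0.    ,  0.    ]), 'eye': array([0.3223, 0.1427, 1.1485]), 'rotation': array([[ 0.005 , -0.973 ,  0.2307],
       [-1.    , -0.0046,  0.0023],
       [-0.0012, -0.2307, -0.973 ]])}
wrist {'fx': 311.5824719960252, 'fy': 311.5824719960252, 'cx': 255.34898240438557, 'cy': 187.68200096715225, 'dist_coeffs': array([-0.0629,  0.    ,  0.    ,  0.    ,  0.    ]), 'eye': array([ 0.289 , -0.5597,  0.374 ]), 'rotation': array([[ 0.3471, -0.8964, -0.2756],
       [-0.9378, -0.3323, -0.1001],
       [-0.0019,  0.2932, -0.9561]])}
```

View pics/scene0.png

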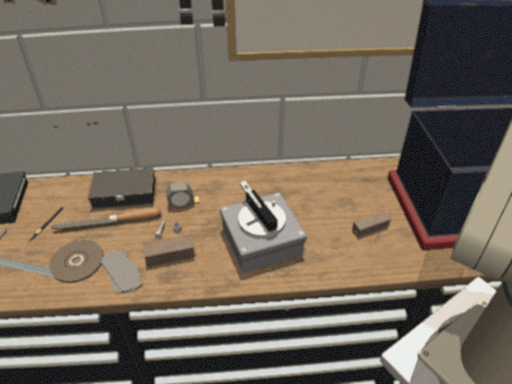

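View pics/top0.png

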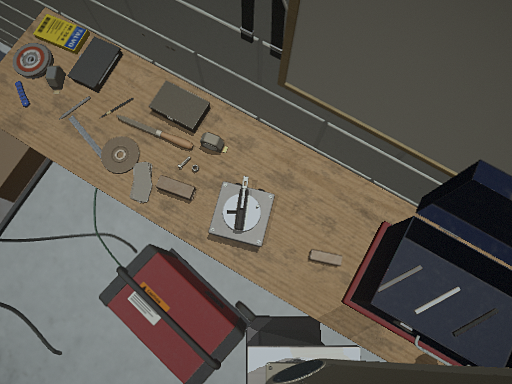

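The scene view shows the box near (262,232) with its hasp pointing up-left. In the top view the box is near (241,215), the handle points up the image with the tab at (245,182), and the offcuts are at (176,188), (325,257) and (212,142). I'll enlarge both views to measure.

```bash
python3 - <<'E'
import cv2,numpy as np
a=cv2.imread('pics/top0.png')[165:265,190:290]; b=cv2.imread('pics/scene0.png')[165:280,205:320]
cv2.imwrite('pics/z0.png',np.hstack([cv2.resize(a,(400,400),interpolation=2),cv2.resize(b,(400,400),interpolation=2)]))
from h import *
i=bot.camera_info('top')
im=cv2.imread('pics/top0.png')
g=im[165:265,190:290]
hsv=cv2.cvtColor(g,cv2.COLOR_BGR2HSV)
m=((hsv[:,:,1]<60)&(hsv[:,:,2]>90)).astype(np.uint8)
m=cv2.morphologyEx(m,3,np.ones((3,3)))
c=max(cv2.findContours(m,0,2)[0],key=cv2.contourArea)
r=cv2.minAreaRect(c);print(r); box=cv2.boxPoints(r)+[190,165]
P=plane(i,box,0.07);print(box,P,np.linalg.norm(P-np.roll(P,1,0),axis=1),P.mean(0))
w=(hsv[:,:,2]>190).astype(np.uint8)
c=max(cv2.findContours(w,0,2)[0],key=cv2.contourArea)
h=cv2.convexHull(c); e=cv2.fitEllipse(h);print(e, plane(i,np.array(e[0])+[190,165],.082))
k=(hsv[:,:,2]<40).astype(np.uint8)
c=max(cv2.findContours(k,0,2)[0],key=cv2.contourArea);r=cv2.minAreaRect(c);print(r,plane(i,cv2.boxPoints(r)+[190,165],.116))
E
```

```text
((52.53942108154297, 42.977176666259766), (55.39746856689453, 64.09358215332031), 14.931416511535645)
[[207.51867294 231.80497742]
 [224.03319931 169.87551785]
 [277.56016541 184.14937592]
 [261.04563904 246.07883453]] [[0.46382296 0.27304773 0.07      ]
 [0.64509977 0.23070275 0.07      ]
 [0.60288675 0.07525504 0.07      ]
 [0.42474294 0.12282191 0.07      ]] [0.15522579 0.18615687 0.16107741 0.18438499] [0.53413811 0.17545686 0.07      ]
((56.9104118347168, 47.42690658569336), (24.531047821044922, 33.046627044677734), 8.31777286529541) [[0.51743584 0.16273688 0.082     ]]
((51.0, 43.5), (1.0, 2.0), 90.0) [[0.52336089 0.18101964 0.116     ]
 [0.52338776 0.17557423 0.116     ]
 [0.52061777 0.17554203 0.116     ]
 [0.52059085 0.18098419 0.116     ]]
```

View pics/z0.png

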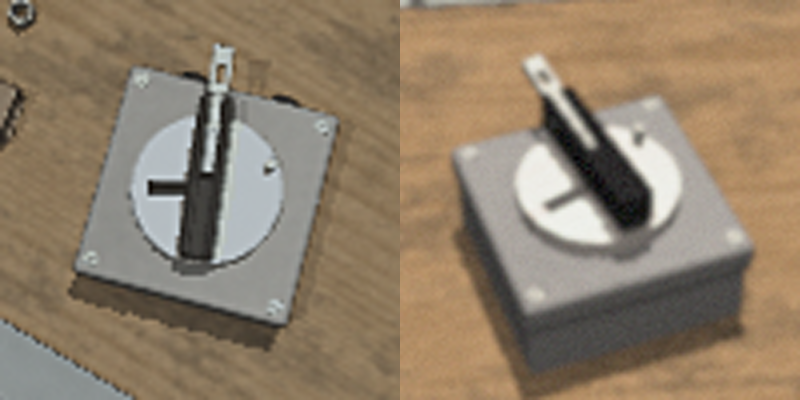

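```bash
python3 - <<'E'
from h import *
np.set_printoptions(precision=4,suppress=True)
i=bot.camera_info('top'); s=bot.camera_info('scene')
f=lambda p:np.array(p,float)/4-.375+[190,165]
g=lambda p:(np.array(p,float)-[400,0])*115/400-.36+[205,165]
P=plane(i,f([(135,67),(340,122),(288,325),(78,272)]),.07);print('top corners',P,np.linalg.norm(P-np.roll(P,1,0),axis=1),P.mean(0))
d=P[0]-P[3]+P[1]-P[2]; print('box x ang',np.degrees(np.arctan2(d[1],d[0])))
P=plane(s,g([(455,155),(658,98),(752,248),(524,320)]),.07);print('scene corners',P,np.linalg.norm(P-np.roll(P,1,0),axis=1),P.mean(0))
print('dial',plane(i,f([(130,190),(284,190),(208,113),(208,268)]),.082), plane(s,g([(514,185),(683,185),(600,123),(595,243)]),.082))
for nm,Q in [('top',plane(i,f([(219,97),(195,258)]),.116)),('slot',plane(i,f([(148,187),(190,188)]),.082)),('post',plane(i,f([(268,170)]),.082)),('tab',plane(i,f([(222,50),(221,85)]),.108)),('scene tab',plane(s,g([(535,62),(550,85)]),.108)),('scslot',plane(s,g([(546,207),(582,190)]),.082)),('scpost',plane(s,g([(638,143)]),.082))]:
  print(nm,Q, np.degrees(np.arctan2(*(Q[0]-Q[-1])[1::-1])))
C=np.array([[207,187]])
E
```

```text
top corners [[0.6104 0.2318 0.07  ]
 [0.5704 0.084  0.07  ]
 [0.4253 0.1212 0.07  ]
 [0.4615 0.2685 0.07  ]] [0.1533 0.1532 0.1497 0.1516] [0.5169 0.1764 0.07  ]
box x ang -14.10868719002221
scene corners [[0.6068 0.2338 0.07  ]
 [0.5732 0.0872 0.07  ]
 [0.4261 0.1249 0.07  ]
 [0.4608 0.2755 0.07  ]] [0.1518 0.1504 0.1519 0.1545] [0.5167 0.1804 0.07  ]
dial [[0.5179 0.2323 0.082 ]
 [0.5185 0.1243 0.082 ]
 [0.5737 0.1782 0.082 ]
 [0.4633 0.1769 0.082 ]] [[0.55   0.2233 0.082 ]
 [0.4866 0.1337 0.082 ]
 [0.5656 0.1431 0.082 ]
 [0.4783 0.21   0.082 ]]
top [[0.577  0.1697 0.116 ]
 [0.4655 0.1847 0.116 ]] -7.656726564428818
slot [[0.5201 0.2197 0.082 ]
 [0.5196 0.1902 0.082 ]] 88.90735992902229
post [[0.5327 0.1355 0.082 ]] 0.0
tab [[0.6129 0.1681 0.108 ]
 [0.5876 0.1686 0.108 ]] -1.0080548738502295
scene tab [[0.6182 0.1601 0.108 ]
 [0.5928 0.1651 0.108 ]] -11.188729614590759
scslot [[0.5217 0.2175 0.082 ]
 [0.5208 0.1898 0.082 ]] 88.15517754385648
scpost [[0.535  0.1339 0.082 ]] 0.0
```

```bash
python3 - <<'E'
from h import *
np.set_printoptions(precision=4,suppress=True)
i=bot.camera_info('top'); s=bot.camera_info('scene')
print(plane(i,[(385,222),(345,300),(420,362),(440,375)],0.0))
print('navy top',plane(i,[(420,210),(400,330),(480,160)],0.3))
print('sc red',plane(s,[(390,175),(428,248),(455,245)],0.0))
print('short,tube,tape',plane(i,[(325,257),(176,188),(212,142)],.03))
E
```

```text
[[ 0.5047 -0.2529  0.    ]
 [ 0.2768 -0.1209  0.    ]
 [ 0.1054 -0.3273  0.    ]
 [ 0.0697 -0.3821  0.    ]]
navy top [[ 0.4845 -0.2316  0.3   ]
 [ 0.2266 -0.1664  0.3   ]
 [ 0.6043 -0.3873  0.3   ]]
sc red [[ 0.5112 -0.2644  0.    ]
 [ 0.2721 -0.1331  0.    ]
 [ 0.2391 -0.1947  0.    ]]
short,tube,tape [[ 0.3979 -0.0616  0.03  ]
 [ 0.6     0.3766  0.03  ]
 [ 0.7464  0.2731  0.03  ]]
```

View pics/wrist0.png

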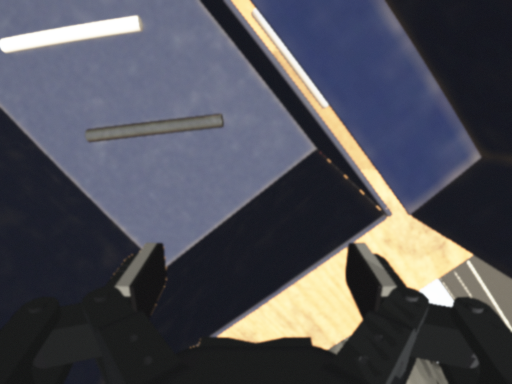

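```bash
python3 - <<'E'
import cv2,numpy as np
a=cv2.imread('pics/top0.png')[150:384,330:512]; b=cv2.imread('pics/scene0.png')[0:260,360:512]
f=lambda x:cv2.resize(np.clip(x.astype(float)*1.8,0,255).astype(np.uint8),(400,512),interpolation=2)
cv2.imwrite('pics/z1.png',np.hstack([f(a),f(b)]))
E
```

```text
(no output)
```

View pics/z1.png

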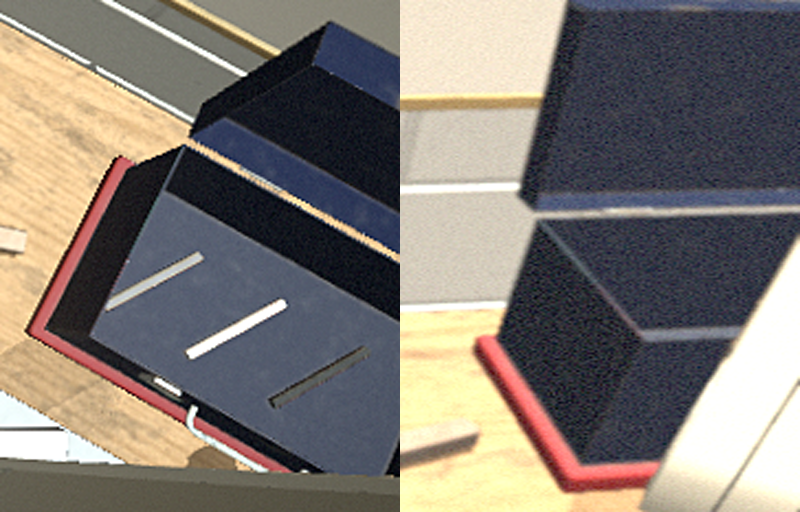

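```bash
python3 - <<'E'
from h import *
np.set_printoptions(precision=4,suppress=True)
i=bot.camera_info('top'); s=bot.camera_info('scene')
def tri(a,b):
    e1,r1=ray(i,[(330+a[0]*182/400,150+a[1]*234/512)]);e2,r2=ray(s,[(360+(b[0]-400)*.38,b[1]*260/512)])
    x=np.linalg.lstsq(np.c_[r1[0],-r2[0]],e2-e1,rcond=None)[0]
    p,q=e1+x[0]*r1[0],e2+x[1]*r2[0]; return (p+q)/2,np.linalg.norm(p-q)
print(tri((92,335),(640,335)),tri((183,146),(540,218)),tri((190,135),(527,205)),tri((328,22),(572,5)))
E
```

```text
(array([ 0.2814, -0.1271,  0.235 ]), np.float64(0.005711709054206535)) (array([ 0.4801, -0.2431,  0.2336]), np.float64(0.0013395686560128087)) (array([ 0.494 , -0.2448,  0.2441]), np.float64(0.007457072998164929)) (array([ 0.5466, -0.2837,  0.4664]), np.float64(0.005720883171326348))
```

```bash
python3 -m pendant '[[[-0.01,-0.04,-0.01],[0,0,0],0.0854],[[-0.02,-0.08,-0.018],[0,0,0],0.0854],[[-0.04,-0.12,-0.018],[0,0,0],0.0854],[[-0.04,-0.13,-0.018],[0,0,0],0.05],[[-0.04,-0.13,-0.018],[0,0,0],0.05]]'
cat >> h.py <<'E'
def rel(target,yaw=None):
    """tool-frame shift to world target; yaw: wanted world angle (deg) of tool x"""
    s=bot.sense();R=np.array(s['orientation']);p=np.array(s['position'])
    t=R.T@(np.array(target)-p); y=np.degrees(np.arctan2(R[1,0],R[0,0]))
    print('pos',p.round(4),'yaw',y.round(2),'q',np.round(s['qpos'],1),'shift',t.round(4),'tool-y turn',None if yaw is None else round(-((yaw-y+180)%360-180),2), 'F',np.round(s['ft_force'],1),'M',np.round(s['moment'],2),'gap',round(s['finger_gap'],3))
E
python3 -c "
from h import *
rel((.2,-.38,.36))"
```

```text
clock: 0.57
position: [0.1865, -0.556, 0.3662]
orientation: [[0.347, 0.002, 0.938], [-0.938, -0.007, 0.347], [0.008, -1.0, -0.0]]
ft_force: [-0.3, -0.8, 0.4]
finger_gap: 0.745
pos [ 0.1865 -0.556   0.3662] yaw -69.69 q [-72.6  13.6  90.4  -0.   75.5  -2.9] shift [-0.1604  0.0049  0.0737] tool-y turn None F [-0.3 -0.8  0.4] M [-0.06  0.01  0.  ] gap 0.745
```

```bash
python3 -m pendant '[[[-0.04,0,0.018],[0,0,0],0.05],[[-0.08,0,0.036],[0,0,0],0.05],[[-0.12,0,0.055],[0,0,0],0.05],[[-0.16,0,0.074],[0,0,0],0.05],[[-0.195,0,0.095],[0,0,0],0.05],[[-0.23,0,0.118],[0,0,0],0.05],[[-0.264,0,0.142],[0,0,0],0.05],[[-0.264,0,0.142],[0,0,0],0.05]]'
python3 -c "
from h import *
rel((.518,.178,.3),-98)"
```

```text
clock: 1.23
position: [0.2274, -0.253, 0.3599]
orientation: [[0.349, -0.001, 0.937], [-0.937, 0.003, 0.349], [-0.003, -1.0, 0.0]]
ft_force: [-0.1, -0.6, -0.6]
finger_gap: 0.582
pos [ 0.2274 -0.253   0.3599] yaw -69.55 q [-5.010e+01 -1.080e+01  1.163e+02  1.000e-01  7.460e+01  1.940e+01] shift [-0.3021  0.061   0.4228] tool-y turn 28.45 F [-0.1 -0.6 -0.6] M [-0.01 -0.06  0.02] gap 0.582
```

```bash
python3 -m pendant '[[[-0.024,0,0.03],[0,0,0],0.05],[[-0.048,0,0.06],[0,0,0],0.05],[[-0.073,0,0.09],[0,0,0],0.05],[[-0.097,0,0.12],[0,5,0],0.05],[[-0.12,0,0.155],[0,10,0],0.05],[[-0.143,0,0.19],[0,15,0],0.05],[[-0.166,0,0.225],[0,20,0],0.05],[[-0.19,0,0.26],[0,26,0],0.05]]'
python3 -c "
from h import *
rel((.46,.185,.34),-98)"
```

```text
clock: 1.9
position: [0.3903, -0.0107, 0.3605]
orientation: [[-0.088, -0.001, 0.996], [-0.996, -0.0, -0.088], [0.0, -1.0, -0.001]]
ft_force: [0.2, -0.5, 0.3]
finger_gap: 0.584
pos [ 0.3903 -0.0107  0.3605] yaw -95.03 q [ -3.3  -5.4 111.8  -0.   73.6  91.7] shift [-0.2011  0.0204  0.0523] tool-y turn 2.97 F [ 0.2 -0.5  0.3] M [-0.06 -0.01  0.03] gap 0.584
```

```bash
python3 -m pendant '[[[-0.04,0,0.01],[0,1,0],0.05],[[-0.08,0,0.02],[0,2,0],0.05],[[-0.12,0,0.03],[0,3,0],0.05],[[-0.16,0,0.04],[0,3,0],0.05],[[-0.2,0.01,0.052],[0,3,0],0.05],[[-0.2,0.02,0.052],[0,3,0],0.05],[[-0.2,0.02,0.052],[0,3,0],0.05],[[-0.2,0.02,0.052],[0,3,0],0.05]]'
python3 - <<'E'
from h import *
np.set_printoptions(precision=4,suppress=True)
rel((.518,.178,.2),-98)
i=bot.camera_info('wrist');print(i['eye']);snap('wrist','w1.png')
print(proj(i,[(.518,.178,.116),(.518,.178,.082),(.5968,.167,.106)]))
E
```

```text
clock: 2.57
position: [0.4574, 0.182, 0.3397]
orientation: [[-0.135, -0.004, 0.991], [-0.991, -0.002, -0.135], [0.002, -1.0, -0.003]]
ft_force: [-0.2, 0.5, 0.3]
finger_gap: 0.585
pos [0.4574 0.182  0.3397] yaw -97.75 q [ 20.3   6.2 102.9  -0.   71.2 118.1] shift [-0.0045  0.1395  0.0611] tool-y turn 0.25 F [-0.2  0.5  0.3] M [-0.   -0.04  0.04] gap 0.585
[0.5338 0.1721 0.4827]
[[251.8898 106.2649]
 [252.1616 105.0145]
 [252.0083  32.9098]]
```

View pics/w1.png

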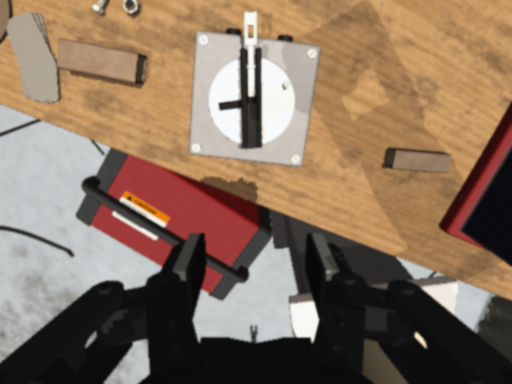

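The wrist view shows the dial near (252,102), the bar from (251,48) to (252,148), nearly in line with the image vertical, the slot to the left at (230,104) and the post at (284,86). I'll measure these exactly.

```bash
python3 - <<'E'
from h import *
np.set_printoptions(precision=4,suppress=True)
i=bot.camera_info('wrist')
im=cv2.imread('pics/w1.png');g=cv2.cvtColor(im,6)
z=cv2.resize(im[0:180,170:340],(680,720),interpolation=2)[:600]; cv2.imwrite('pics/z2.png',z)
w=(g[50:160,190:315]>215).astype(np.uint8)
c=np.vstack([x for x in cv2.findContours(w,0,2)[0] if cv2.contourArea(x)>40])
e=cv2.fitEllipse(cv2.convexHull(c));ctr=np.array(e[0])+[190,50];print(e,ctr,plane(i,ctr,.082))
# rows
R=np.argwhere(g[115:142,225:275]<60);y=R[:,0]+115;x=R[:,1]+225
for r in (118,125,132,139): s=x[y==r];print(r,s.min(),s.max())
E
```

```text
((52.09263229370117, 60.886783599853516), (88.50016021728516, 124.80673217773438), 35.973876953125) [242.0926 110.8868] [[0.5133 0.1912 0.082 ]]
118 243 259
125 243 259
132 243 259
139 243 260
```

View pics/z2.png

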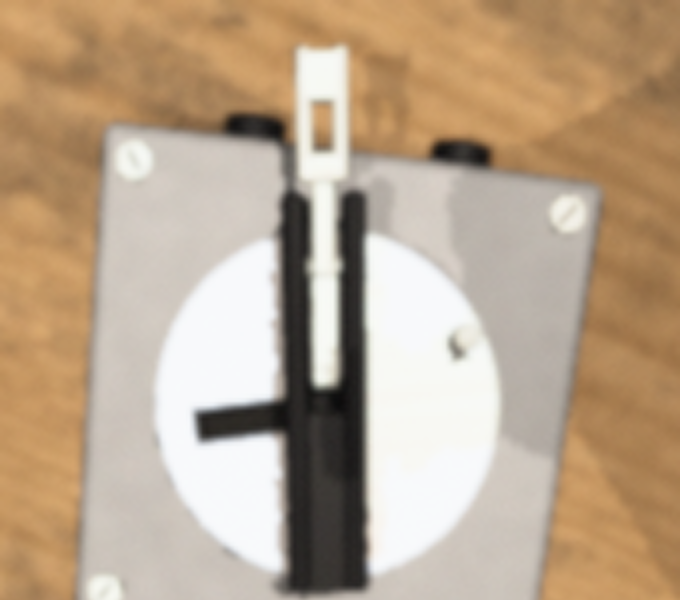

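```bash
python3 - <<'E'
from h import *
np.set_printoptions(precision=4,suppress=True)
i=bot.camera_info('wrist')
f=lambda p:np.array(p,float)/4-.375+[170,0]
print('dial',plane(i,f([(155,405),(501,405)]),.082))
Q=plane(i,f([(325,195),(328,590)]),.116);d=Q[0]-Q[1];print('bar',Q,np.hypot(*d[:2]),np.degrees(np.arctan2(d[1],d[0])),'axis',Q[1]+d*52/112)
Q=plane(i,f([(322,47),(323,178),(325,385)]),.11);d=Q[0]-Q[2];print('tab',Q,np.degrees(np.arctan2(d[1],d[0])))
Q=plane(i,f([(198,426),(285,414)]),.082);d=Q[0]-Q[1];print('slot',Q,np.degrees(np.arctan2(d[1],d[0])))
print('post',plane(i,f([(460,345)]),.09))
B=plane(i,f([(107,124),(602,187)]),.07);print('box',B,np.linalg.norm(B[0]-B[1]),np.degrees(np.arctan2(*(B[1]-B[0])[1::-1]))+90)
E
```

```text
dial [[0.5313 0.2312 0.082 ]
 [0.5165 0.1241 0.082 ]]
bar [[0.5804 0.1701 0.116 ]
 [0.4718 0.1846 0.116 ]] 0.10959189299617025 -7.581664347970487 axis [0.5222 0.1779 0.116 ]
tab [[0.619  0.1656 0.11  ]
 [0.5857 0.17   0.11  ]
 [0.5302 0.1773 0.11  ]] -7.509260421525746
slot [[0.5231 0.2189 0.082 ]
 [0.5229 0.1913 0.082 ]] 89.64942810649528
post [[0.5361 0.1355 0.09  ]]
box [[0.616  0.233  0.07  ]
 [0.5774 0.0847 0.07  ]] 0.1532406186395823 -14.613294981246852
```

```bash
python3 -m pendant '[[[0,0.04,0.02],[0,0,0],0.05],[[-0.002,0.08,0.035],[0,0,0],0.05],[[-0.004,0.11,0.05],[0,0,0],0.05],[[-0.004,0.14,0.064],[0,0,0],0.05],[[-0.004,0.14,0.064],[0,0,0],0.05],[[-0.004,0.14,0.064],[0,0,0],0.05],[[-0.004,0.14,0.064],[0,0,0],0.05]]'
python3 - <<'E'
from h import *
rel((.521,.178,.088),-97.5)
snap('scene','s2.png')
E
```

```text
clock: 3.2
position: [0.5225, 0.177, 0.203]
orientation: [[-0.137, 0.001, 0.991], [-0.991, 0.0, -0.137], [-0.001, -1.0, 0.001]]
ft_force: [1.0, -0.5, -0.5]
finger_gap: 0.586
pos [0.5225 0.177  0.203 ] yaw -97.89 q [ 17.5  20.2 104.1   0.   55.7 115.4] shift [-0.0007  0.115  -0.0018] tool-y turn -0.39 F [ 1.  -0.5 -0.5] M [-0.02  0.02 -0.02] gap 0.586
```

```bash
python3 -m pendant '[[[-0.001,0.035,-0.002],[0,0,0],0.05],[[-0.001,0.07,-0.002],[0,0,0],0.05],[[-0.001,0.09,-0.002],[0,0,0],0.05],[[-0.001,0.105,-0.002],[0,0,0],0.05],[[-0.001,0.115,-0.002],[0,0,0],0.05],[[-0.001,0.115,-0.002],[0,0,0],0.05],[[-0.001,0.115,-0.002],[0,0,0],0.05]]'
python3 - <<'E'
from h import *
rel((.521,.178,.088),-97.5)
snap('scene','s3.png')
E
```

```text
clock: 3.83
position: [0.5209, 0.1792, 0.0878]
orientation: [[-0.136, 0.002, 0.991], [-0.991, 0.001, -0.136], [-0.001, -1.0, 0.002]]
ft_force: [-0.6, -0.3, 0.3]
finger_gap: 0.591
pos [0.5209 0.1792 0.0878] yaw -97.8 q [ 17.7  30.  107.8   0.   42.1 115.5] shift [ 0.0012 -0.0002  0.0002] tool-y turn -0.3 F [-0.6 -0.3  0.3] M [0.01 0.   0.01] gap 0.591
```

View pics/s3.png

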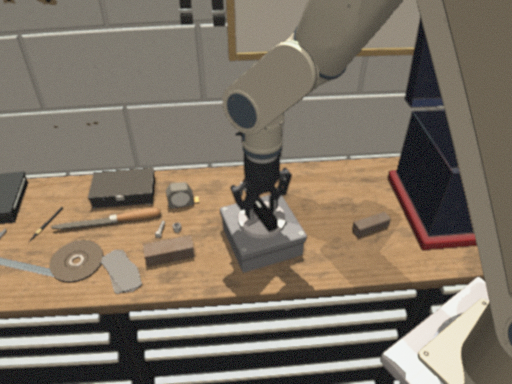

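The scene view shows the fingers straddling the bar at (263,210). Next I close the gripper on it.

```bash
python3 -m pendant '[[[0,0,0],[0,0,0],0.03],[[0,0,0],[0,0,0],0.02],[[0,0,0],[0,0,0],0.015],[[0,0,0],[0,0,0],0.015],[[0,0,0],[0,0,0],0.015],[[0,0,0],[0,0,0],0.015]]' 60
python3 -c "
from h import *
rel((.521,.178,.088),-97.5)"
```

```text
clock: 4.38
position: [0.521, 0.178, 0.0881]
orientation: [[-0.135, 0.002, 0.991], [-0.991, -0.001, -0.135], [0.001, -1.0, 0.002]]
ft_force: [-1.8, -8.0, 11.3]
finger_gap: 0.27
pos [0.521  0.178  0.0881] yaw -97.74 q [ 1.770e+01  3.000e+01  1.078e+02 -1.000e-01  4.220e+01  1.155e+02] shift [0.     0.0001 0.    ] tool-y turn -0.24 F [-1.8 -8.  11.3] M [-1.17  0.24  0.19] gap 0.27
```

```bash
python3 -m pendant '[[[0,0,0],[0,-3,0],0.015],[[0,0,0],[0,-8,0],0.015],[[0,0,0],[0,-13,0],0.015],[[0,0,0],[0,-18,0],0.015],[[0,0,0],[0,-23,0],0.015],[[0,0,0],[0,-28,0],0.015],[[0,0,0],[0,-33,0],0.015],[[0,0,0],[0,-38,0],0.015]]'
python3 -c "
from h import *
rel((.521,.178,.088),-8)"
```

```text
clock: 5.05
position: [0.5209, 0.1787, 0.0881]
orientation: [[0.506, 0.001, 0.863], [-0.863, 0.0, 0.506], [0.001, -1.0, 0.001]]
ft_force: [-2.9, -3.7, 10.2]
finger_gap: 0.271
pos [0.5209 0.1787 0.0881] yaw -59.6 q [ 17.7  30.  107.8  -0.   42.2  77.3] shift [ 0.0007  0.0001 -0.0002] tool-y turn -51.6 F [-2.9 -3.7 10.2] M [-0.49  0.51 -0.31] gap 0.271
```

```bash
python3 -m pendant '[[[0,0,0],[0,-5,0],0.015],[[0,0,0],[0,-10,0],0.015],[[0,0,0],[0,-15,0],0.015],[[0,0,0],[0,-20,0],0.015],[[0,0,0],[0,-25,0],0.015],[[0,0,0],[0,-30,0],0.015],[[0,0,0],[0,-35,0],0.015],[[0,0,0],[0,-40,0],0.015]]'
python3 -c "
from h import *
rel((.521,.178,.088),-4)"
python3 -m pendant '[[[0,0,0],[0,-2,0],0.015],[[0,0,0],[0,-4,0],0.015],[[0,0,0],[0,-6,0],0.015],[[0,0,0],[0,-8,0],0.015],[[0,0,0],[0,-10,0],0.015],[[0,0,0],[0,-12,0],0.015],[[0,0,0],[0,-12,0],0.015]]'
python3 -c "
from h import *
rel((.521,.178,.088),-4)
snap('scene','s4.png')"
```

```text
clock: 5.72
position: [0.5203, 0.1791, 0.0881]
orientation: [[0.942, 0.0, 0.336], [-0.336, 0.001, 0.942], [-0.0, -1.0, 0.001]]
ft_force: [-6.1, -0.4, 13.1]
finger_gap: 0.271
pos [0.5203 0.1791 0.0881] yaw -19.61 q [ 17.7  30.  107.8   0.   42.2  37.3] shift [ 0.0011  0.0001 -0.0008] tool-y turn -15.61 F [-6.1 -0.4 13.1] M [-0.09  0.94 -0.33] gap 0.271
clock: 6.3
position: [0.52, 0.1791, 0.0881]
orientation: [[0.991, -0.0, 0.135], [-0.135, 0.0, 0.991], [-0.0, -1.0, 0.0]]
ft_force: [-5.5, -1.0, 13.2]
finger_gap: 0.272
pos [0.52   0.1791 0.0881] yaw -7.73 q [ 17.8  30.  107.8   0.   42.2  25.5] shift [ 0.0011  0.0001 -0.001 ] tool-y turn -3.73 F [-5.5 -1.  13.2] M [0.03 1.05 0.04] gap 0.272
```

View pics/s4.png

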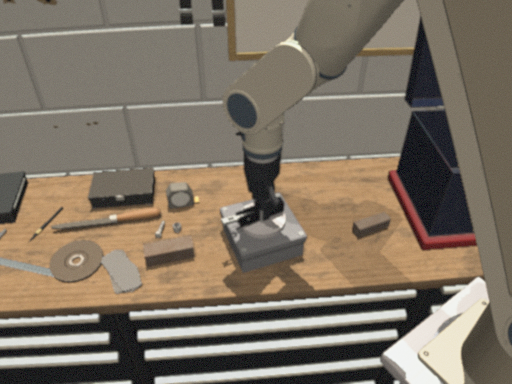

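The bar with its tab now points to (232,214), toward the slot direction. The moment is still small, so it has not reached the stop. I continue in small turns.

```bash
python3 -m pendant '[[[0,0,0],[0,-1.5,0],0.015],[[0,0,0],[0,-3,0],0.015],[[0,0,0],[0,-4.5,0],0.015],[[0,0,0],[0,-5.5,0],0.015]]'
python3 -c "
from h import *
rel((.521,.178,.088),0)"
python3 -m pendant '[[[0,0,0],[0,-1,0],0.015],[[0,0,0],[0,-2,0],0.015]]'
python3 -c "
from h import *
rel((.521,.178,.088),0)"
python3 -m pendant '[[[0,0,0],[0,-1,0],0.015],[[0,0,0],[0,-2,0],0.015]]'
python3 -c "
from h import *
rel((.521,.178,.088),0)"
```

```text
clock: 6.68
position: [0.5199, 0.1792, 0.0881]
orientation: [[0.999, -0.0, 0.04], [-0.04, 0.001, 0.999], [-0.0, -1.0, 0.001]]
ft_force: [-5.8, 0.2, 14.3]
finger_gap: 0.267
pos [0.5199 0.1792 0.0881] yaw -2.27 q [1.780e+01 3.000e+01 1.078e+02 1.000e-01 4.220e+01 2.000e+01] shift [ 0.0011  0.0001 -0.0011] tool-y turn -2.27 F [-5.8  0.2 14.3] M [-0.    1.03 -0.29] gap 0.267
clock: 6.85
position: [0.5199, 0.1791, 0.0881]
orientation: [[1.0, -0.001, 0.006], [-0.006, 0.001, 1.0], [-0.001, -1.0, 0.001]]
ft_force: [-7.5, -1.5, 13.2]
finger_gap: 0.27
pos [0.5199 0.1791 0.0881] yaw -0.32 q [1.780e+01 3.000e+01 1.078e+02 1.000e-01 4.230e+01 1.800e+01] shift [ 0.0011  0.0001 -0.0011] tool-y turn -0.32 F [-7.5 -1.5 13.2] M [-0.14  1.09 -0.6 ] gap 0.27
clock: 7.02
position: [0.5197, 0.1793, 0.0881]
orientation: [[1.0, -0.001, -0.027], [0.027, 0.001, 1.0], [-0.001, -1.0, 0.001]]
ft_force: [-6.9, 0.1, 14.9]
finger_gap: 0.274
pos [0.5197 0.1793 0.0881] yaw 1.52 q [1.770e+01 3.000e+01 1.078e+02 1.000e-01 4.230e+01 1.610e+01] shift [ 0.0012  0.0001 -0.0013] tool-y turn 1.52 F [-6.9  0.1 14.9] M [ 0.03  1.14 -1.56] gap 0.274
```

The moment rose to 1.56 N m, which is the hard stop, at a yaw of about 0° and so where the slot was measured. I'll ease off, release and rise to look.

```bash
python3 -m pendant '[[[0,0,0],[0,1,0],0.015],[[0,0,0],[0,1,0],0.04],[[0,0,0],[0,1,0],0.05],[[0,0,0],[0,1,0],0.05],[[0,-0.03,0],[0,1,0],0.05],[[0,-0.07,0],[0,1,0],0.05],[[0,-0.11,0],[0,1,0],0.05],[[0,-0.11,0],[0,1,0],0.05]]'
python3 - <<'E'
from h import *
rel((.521,.178,.088),0)
im=snap('wrist','w5.png'); t=snap('top','t5.png')
cv2.imwrite('pics/z5.png',cv2.resize(t[165:265,180:290,::-1],(660,600),interpolation=2))
E
```

```text
clock: 7.68
position: [0.5247, 0.1803, 0.2036]
orientation: [[1.0, 0.012, -0.013], [0.012, 0.004, 1.0], [0.012, -1.0, 0.003]]
ft_force: [1.8, 0.7, 0.7]
finger_gap: 0.587
pos [0.5247 0.1803 0.2036] yaw 0.71 q [ 17.7  20.1 104.1  -0.   55.1  17. ] shift [-0.005   0.1156 -0.0027] tool-y turn 0.71 F [1.8 0.7 0.7] M [-0.04 -0.07 -0.04] gap 0.587
```

View pics/w5.png

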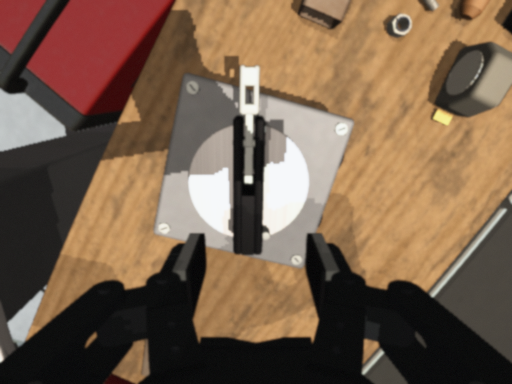

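View pics/z5.png

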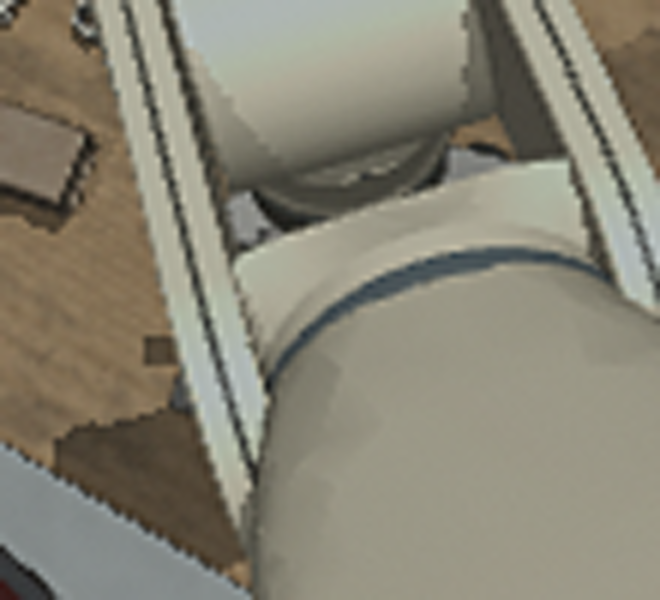

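The wrist view shows the handle against the post at (265,236), the slot hidden beneath it and the tab's eye at (250,92). The tab was not disturbed. I'll now place the tab.

```bash
python3 - <<'E'
from h import *
np.set_printoptions(precision=4,suppress=True)
i=bot.camera_info('wrist')
im=cv2.imread('pics/w5.png');cv2.imwrite('pics/z5b.png',cv2.resize(im[55:265,180:320],(560,840)[:2],interpolation=2)[:600])
Q=plane(i,[(250,67),(250,114)],.11);print(Q)
Q=plane(i,[(250,115),(247.5,252)],.116);d=Q[0]-Q[1];print(Q,np.hypot(*d[:2]),np.degrees(np.arctan2(d[1],d[0])),Q[1]+d*52/112)
rel((.521,.258,.2),-.5)
E
```

```text
[[0.5187 0.272  0.11  ]
 [0.5189 0.2396 0.11  ]]
[[0.519  0.2393 0.116 ]
 [0.5177 0.1308 0.116 ]] 0.10843501025944877 89.33376015572894 [0.5183 0.1812 0.116 ]
pos [0.5215 0.1793 0.1982] yaw 0.71 q [ 17.7  20.4 104.4  -0.   54.9  17. ] shift [ 0.0005 -0.0017  0.0787] tool-y turn 1.21 F [ 0.5 -0.8 -0.5] M [-0.01  0.05  0.07] gap 0.589
```

View pics/z5b.png

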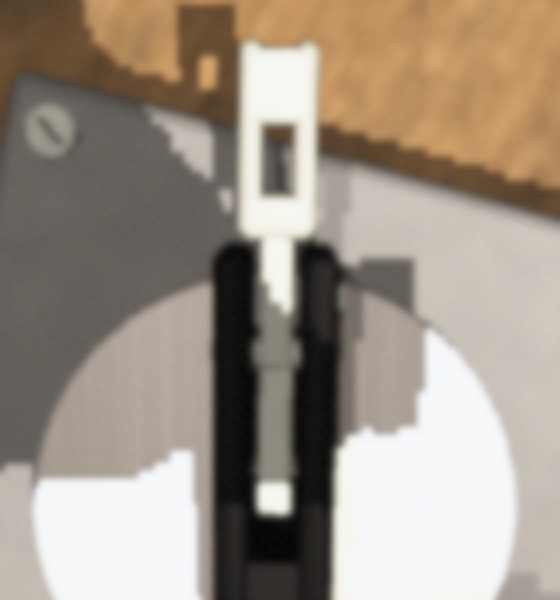

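```bash
python3 -m pendant '[[[-0.001,0,0.04],[0,1.2,0],0.04],[[-0.001,0,0.079],[0,1.2,0],0.04],[[-0.001,0,0.079],[0,1.2,0],0.04],[[-0.001,0,0.079],[0,1.2,0],0.04]]'
python3 -c "
from h import *
rel((.5195,.259,.09),-.5);snap('wrist','w6.png')"
```

```text
clock: 8.12
position: [0.5173, 0.2591, 0.1945]
orientation: [[1.0, -0.002, 0.006], [-0.006, -0.001, 1.0], [-0.002, -1.0, -0.001]]
ft_force: [-0.4, -0.3, -0.9]
finger_gap: 0.467
pos [0.5173 0.2591 0.1945] yaw -0.33 q [ 25.4  23.  100.9  -0.   56.2  25.8] shift [2.500e-03 1.045e-01 1.000e-04] tool-y turn 0.17 F [-0.4 -0.3 -0.9] M [-0.04 -0.01 -0.03] gap 0.467
```

View pics/w6.png

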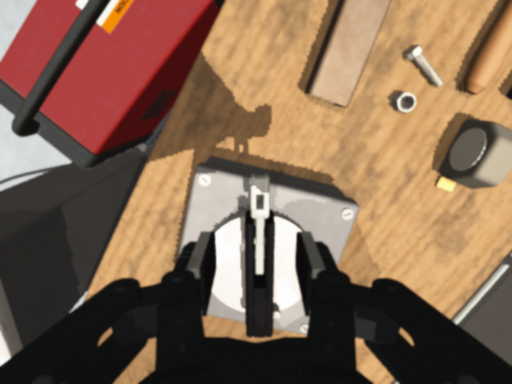

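The tab's eye at (259,200) is centred between the fingers. I descend and pinch it gently.

```bash
python3 -m pendant '[[[0,0.03,0],[0,0,0],0.04],[[0,0.06,0],[0,0,0],0.04],[[0,0.085,0],[0,0,0],0.04],[[0,0.105,0],[0,0,0],0.04],[[0,0.105,0],[0,0,0],0.04],[[0,0.105,0],[0,0,0],0.04]]'
python3 -c "
from h import *
rel((.5195,.259,.09),-.5);snap('scene','s6.png');i=cv2.imread('pics/s6.png')[150:270,180:340];cv2.imwrite('pics/z6.png',cv2.resize(i,(800,600),interpolation=2));rel((.5195,.259,.09),-.5)"
```

```text
clock: 8.67
position: [0.5173, 0.2564, 0.09]
orientation: [[1.0, -0.004, 0.01], [-0.01, -0.002, 1.0], [-0.004, -1.0, -0.002]]
ft_force: [1.3, 0.2, 0.1]
finger_gap: 0.47
pos [0.5173 0.2564 0.09  ] yaw -0.56 q [ 25.2  31.6 104.1  -0.   44.6  25.8] shift [ 0.0022 -0.      0.0026] tool-y turn -0.06 F [1.3 0.2 0.1] M [ 0.01 -0.03 -0.05] gap 0.47
pos [0.5183 0.2571 0.0913] yaw -0.55 q [ 25.2  31.5 104.   -0.   44.6  25.8] shift [0.0012 0.0013 0.0019] tool-y turn -0.05 F [ 0.7 -0.5  0.7] M [ 0.03 -0.02 -0.05] gap 0.466
```

View pics/z6.png

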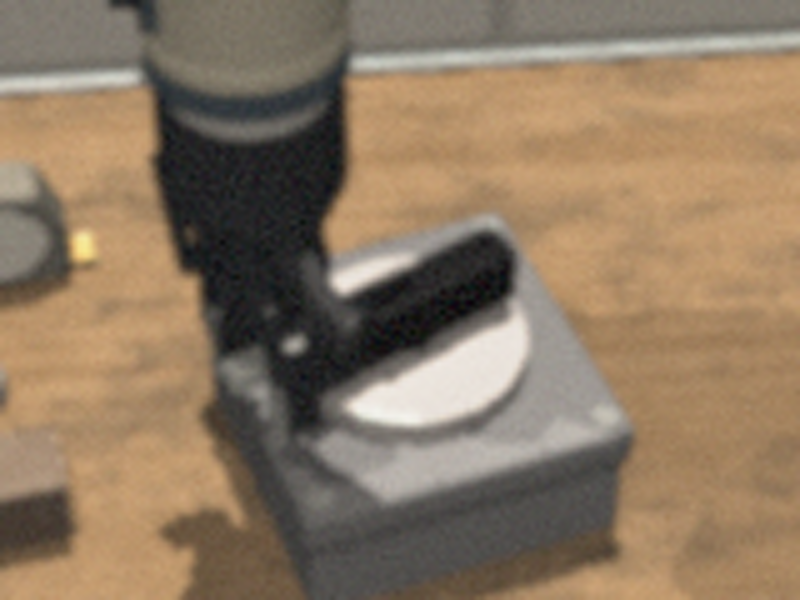

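The fingers straddle the tab, visible as a light spot at (295,345) in the enlargement. I close with a 25 N grip and a slight outward correction.

```bash
python3 -m pendant '[[[0.001,0,0.001],[0,0,0],0.025],[[0.001,0,0.001],[0,0,0],0.01],[[0.001,0,0.001],[0,0,0],0.005],[[0.001,0,0.001],[0,0,0],0.005],[[0.001,0,0.001],[0,0,0],0.005],[[0.001,0,0.001],[0,0,0],0.005]]' 25
python3 -c "
from h import *
rel((.5195,.259,.09),-.5)"
```

```text
clock: 9.22
position: [0.5203, 0.2594, 0.0924]
orientation: [[1.0, 0.002, 0.008], [-0.008, 0.001, 1.0], [0.002, -1.0, 0.001]]
ft_force: [1.8, 0.1, 5.6]
finger_gap: 0.157
pos [0.5203 0.2594 0.0924] yaw -0.49 q [ 25.3  31.5 103.8  -0.   44.6  25.8] shift [-0.0008  0.0024 -0.0004] tool-y turn 0.01 F [1.8 0.1 5.6] M [-0.13 -0.33  0.06] gap 0.157
```

```bash
python3 -m pendant '[[[0.001,-0.004,-0.001],[0,0,0],0.005],[[0.001,-0.009,-0.002],[0,0,0],0.005],[[0.001,-0.0135,-0.0045],[0,0,0],0.005],[[0.001,-0.018,-0.007],[0,0,0],0.005],[[0.001,-0.022,-0.0105],[0,0,0],0.005],[[0.001,-0.026,-0.0145],[0,0,0],0.005],[[0.001,-0.026,-0.0145],[0,0,0],0.005]]'
python3 -c "
from h import *
rel((.5195,.259,.09),-.5)"
```

```text
clock: 9.8
position: [0.5203, 0.2446, 0.1178]
orientation: [[1.0, 0.0, 0.009], [-0.009, 0.001, 1.0], [0.0, -1.0, 0.001]]
ft_force: [1.9, 3.7, -2.4]
finger_gap: 0.157
pos [0.5203 0.2446 0.1178] yaw -0.54 q [2.40e+01 2.89e+01 1.04e+02 1.00e-01 4.71e+01 2.45e+01] shift [-0.0009  0.0278  0.0143] tool-y turn -0.04 F [ 1.9  3.7 -2.4] M [ 0.82 -0.15  0.04] gap 0.157
```

```bash
python3 -m pendant '[[[0,-0.0025,-0.003],[0,0,0],0.005],[[0,-0.0042,-0.006],[0,0,0],0.005],[[0,-0.006,-0.009],[0,0,0],0.005],[[0,-0.0072,-0.0125],[0,0,0],0.005],[[0,-0.008,-0.015],[0,0,0],0.005],[[0,-0.0088,-0.018],[0,0,0],0.005],[[0,-0.0093,-0.021],[0,0,0],0.005],[[0,-0.0093,-0.021],[0,0,0],0.005]]'
python3 -c "
from h import *
rel((.5195,.259,.09),-.5)
snap('scene','s7.png');i=cv2.imread('pics/s7.png')[150:270,180:340];cv2.imwrite('pics/z7.png',cv2.resize(i,(800,600),interpolation=2))"
```

```text
clock: 10.47
position: [0.5202, 0.2245, 0.1274]
orientation: [[1.0, 0.001, 0.009], [-0.009, 0.002, 1.0], [0.001, -1.0, 0.002]]
ft_force: [-0.9, 7.2, 2.9]
finger_gap: 0.156
pos [0.5202 0.2245 0.1274] yaw -0.54 q [2.210e+01 2.750e+01 1.049e+02 1.000e-01 4.760e+01 2.250e+01] shift [-0.001   0.0374  0.0344] tool-y turn -0.04 F [-0.9  7.2  2.9] M [1.38 0.05 0.02] gap 0.156
```

View pics/z7.png

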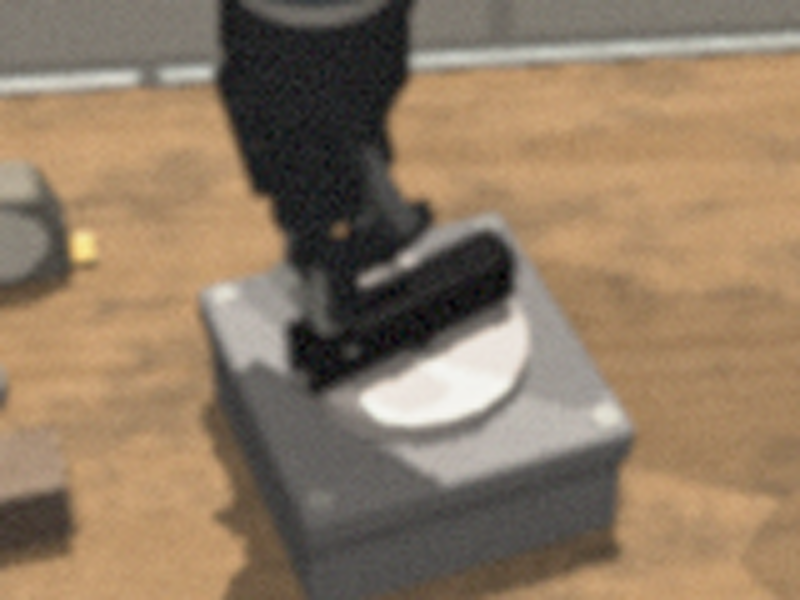

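```bash
python3 -m pendant '[[[0,0,-0.001],[0,0,0],0.005],[[0,0,-0.002],[0,0,0],0.005],[[0,0,-0.002],[0,0,0],0.02],[[0,0,-0.001],[0,0,0],0.04],[[0,0,-0.001],[0,0,0],0.05],[[0,0,-0.001],[0,0,0],0.05],[[0,0,-0.001],[0,0,0],0.05]]'
python3 -c "
from h import *
rel((.5195,.259,.09),-.5)"
python3 -m pendant '[[[0,-0.02,-0.001],[0,0,0],0.05],[[0,-0.05,-0.001],[0,0,0],0.05],[[0,-0.09,-0.001],[0,0,0],0.05],[[0,-0.13,-0.02],[0,0,0],0.05],[[0,-0.15,-0.05],[0,0,0],0.05],[[0,-0.15,-0.08],[0,0,0],0.05],[[0,-0.15,-0.1],[0,0,0],0.05],[[0,-0.15,-0.1],[0,0,0],0.05]]'
python3 - <<'E'
from h import *
rel((.5195,.259,.09),-.5)
snap('wrist','w8.png');snap('scene','s8.png');i=cv2.imread('pics/s8.png')[150:270,180:340];cv2.imwrite('pics/z8.png',cv2.resize(i,(800,600),interpolation=2))
E
```

```text
clock: 11.1
position: [0.5198, 0.2221, 0.1265]
orientation: [[1.0, -0.001, 0.009], [-0.009, -0.0, 1.0], [-0.001, -1.0, -0.0]]
ft_force: [0.6, 0.2, -0.0]
finger_gap: 0.583
pos [0.5198 0.2221 0.1265] yaw -0.51 q [ 21.9  27.5 105.   -0.   47.6  22.5] shift [-0.0006  0.0365  0.0369] tool-y turn -0.01 F [ 0.6  0.2 -0. ] M [-0.02  0.02 -0.05] gap 0.583
clock: 11.77
position: [0.5189, 0.1194, 0.2773]
orientation: [[1.0, 0.001, 0.011], [-0.011, -0.001, 1.0], [0.001, -1.0, -0.001]]
ft_force: [-0.3, -0.4, -0.5]
finger_gap: 0.585
pos [0.5189 0.1194 0.2773] yaw -0.65 q [ 1.170e+01  1.340e+01  1.026e+02 -1.000e-01  6.400e+01  1.240e+01] shift [-0.0011  0.1871  0.1398] tool-y turn -0.15 F [-0.3 -0.4 -0.5] M [ 0.08  0.   -0.03] gap 0.585
```

View pics/z8.png

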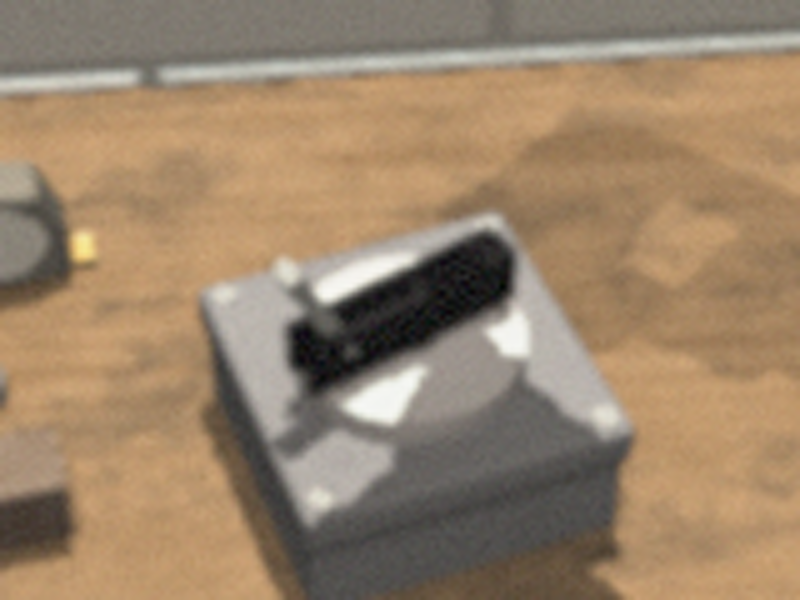

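View pics/w8.png

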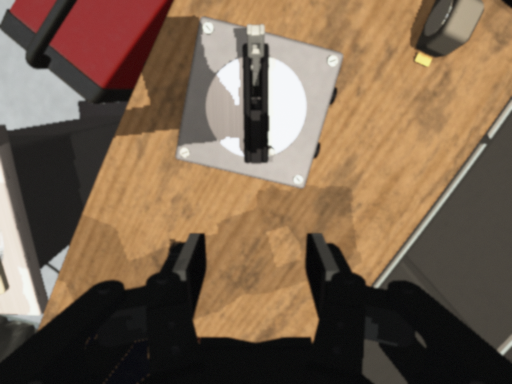

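The scene enlargement shows the hasp standing up from the bar, its tip near (288,265) and its root near (335,325). In the wrist view the tab's tip is at (256,31). I'll check its angle against both views.

```bash
python3 - <<'E'
from h import *
np.set_printoptions(precision=1,suppress=True)
i=bot.camera_info('scene');w=bot.camera_info('wrist')
for a in (.9,1.15,1.3,1.45):
    P=[[.5195,.2185+.057*np.cos(a),.106+.057*np.sin(a)]]
    print(a,(proj(i,P)-[180,150])*5,proj(w,P))
P=[[.519,.2395,.116],[.519,.1265,.116]];print((proj(i,P)-[180,150])*5,proj(w,P))
t=snap('top','t8.png');cv2.imwrite('pics/t8b.png',t[100:280,120:380,::-1])
a=cv2.imread('pics/s3.png')[:, :215].astype(int);b=cv2.imread('pics/s8.png')[:, :215].astype(int);print('change on tube/tape side',(abs(a-b).max(2)[170:300,130:215]>50).sum())
print('change round short tube',(abs(cv2.imread('pics/s3.png').astype(int)-cv2.imread('pics/s8.png'))[205:245,345:400].max(2)>50).sum())
E
```

```text
0.9 [[261.2 296. ]] [[252.   18.4]]
1.15 [[285.  271.6]] [[252.1  33.1]]
1.3 [[300.9 258.9]] [[252.2  43.6]]
1.45 [[317.5 248. ]] [[252.3  54.8]]
[[293.  341. ]
 [501.6 237.9]] [[252.   44.3]
 [253.5 165.9]]
change on tube/tape side 0
change round short tube 0
```

The two views disagree on the hasp angle (about 1.2 rad from the scene, less from the wrist). I'll take fresh, settled pictures and triangulate the tip.

```bash
python3 - <<'E'
from h import *
rel((.5195,.259,.09),-.5)
w=snap('wrist','w9.png')[:,:,::-1]; s=snap('scene','s9.png')[:,:,::-1]
a=cv2.resize(w[10:110,206:306],(400,400),interpolation=2);b=cv2.resize(s[190:240,220:270],(400,400),interpolation=2)
cv2.imwrite('pics/z9.png',np.hstack([a,b]))
E
```

```text
pos [0.5191 0.1225 0.2765] yaw -0.55 q [ 12.   13.5 102.5   0.   64.   12.5] shift [-0.0008  0.1866  0.1364] tool-y turn -0.05 F [-0.4 -0.3  0.2] M [-0.04 -0.01  0.05] gap 0.584
```

View pics/z9.png

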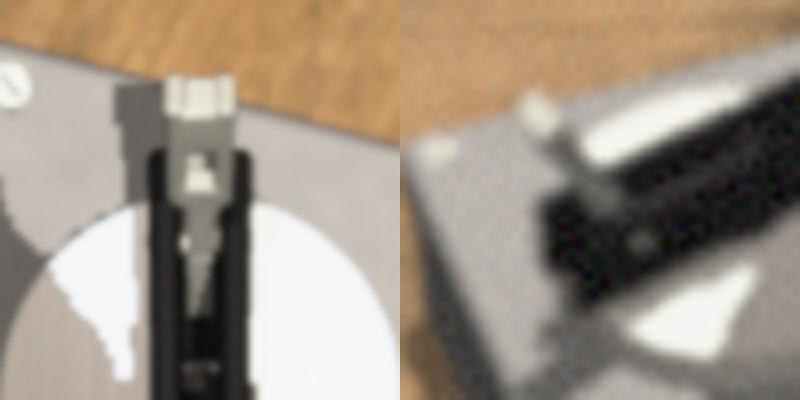

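```bash
python3 - <<'E'
from h import *
np.set_printoptions(precision=4,suppress=True)
i=bot.camera_info('wrist'); s=bot.camera_info('scene')
e1,r1=ray(i,[(255.6,33.9)]);e2,r2=ray(s,[(237.1,203.6)])
x=np.linalg.lstsq(np.c_[r1[0],-r2[0]],e2-e1,rcond=None)[0]
p,q=e1+x[0]*r1[0],e2+x[1]*r2[0];print((p+q)/2,np.linalg.norm(p-q))
B=[[.519,.2395,.116],[.519,.1265,.116]]
print('bar ends pred',proj(i,B))
for a in (1.15,1.3,1.45):
    C=np.array([.5195,.2185,.106]);u=np.array([0,np.cos(a),np.sin(a)]);n=np.array([0,-np.sin(a),np.cos(a)])
    P=[C+.057*u-.0045*n,C+.057*u+.0045*n,C+.023*u+.0045*n]
    print(a,((proj(i,P)-[206,10]+.4)*4)[:,1], (proj(s,P[:2])-[220,190]+.4)*8)
E
```

```text
[0.5212 0.2415 0.1588] 0.0019670067290697415
bar ends pred [[252.3734  45.7636]
 [253.6119 167.2636]]
1.15 [ 80.0736 122.0388 212.4291] [[126.297  129.1407]
 [152.2234 106.3289]]
1.3 [119.9132 165.8996 228.8509] [[150.9361 107.3592]
 [178.3783  87.4539]]
1.45 [163.6212 211.8852 245.5972] [[177.035   88.332 ]
 [205.2812  71.8249]]
```

The wrist edges give about 1.13 rad, the scene tip about 1.15 and triangulation about 1.16, against about 1.45 expected. So the tab slipped in the pads and is not fully out. I'll mend this by shutting the fingers and pushing the tab inward from the outside until the end stop.

```bash
python3 -m pendant '[[[0,0,0.04],[0,0,0],0.0],[[0,0,0.08],[0,0,0],0.0],[[0,0,0.12],[0,0,0],0.0],[[0,0,0.16],[0,0,0],0.0],[[0,0,0.162],[0,0,0],0.0],[[0,0,0.162],[0,0,0],0.0],[[0,0,0.162],[0,0,0],0.0]]'
python3 -m pendant '[[[0,0.03,0],[0,0,0],0.0],[[0,0.06,0],[0,0,0],0.0],[[0,0.09,0],[0,0,0],0.0],[[0,0.12,0],[0,0,0],0.0],[[0,0.14,0],[0,0,0],0.0],[[0,0.146,0],[0,0,0],0.0],[[0,0.146,0],[0,0,0],0.0],[[0,0.146,0],[0,0,0],0.0]]'
python3 -c "
from h import *
rel((.5195,.24,.13),-.5)
snap('scene','s10.png');i=cv2.imread('pics/s10.png')[150:270,180:340];cv2.imwrite('pics/z10.png',cv2.resize(i,(800,600),interpolation=2))"
```

```text
clock: 12.6
position: [0.5199, 0.285, 0.276]
orientation: [[1.0, -0.001, 0.007], [-0.007, -0.001, 1.0], [-0.001, -1.0, -0.001]]
ft_force: [-0.4, -0.6, -0.3]
finger_gap: 0.001
clock: 13.27
position: [0.5212, 0.284, 0.1314]
orientation: [[1.0, 0.001, 0.01], [-0.01, 0.0, 1.0], [0.001, -1.0, 0.0]]
ft_force: [0.2, 0.7, 0.3]
finger_gap: -0.002
pos [0.5212 0.284  0.1314] yaw -0.55 q [ 27.4  29.  101.2  -0.   49.7  28. ] shift [-0.0013  0.0014 -0.044 ] tool-y turn -0.05 F [0.2 0.7 0.3] M [ 0.02 -0.01  0.03] gap -0.002
```

View pics/z10.png

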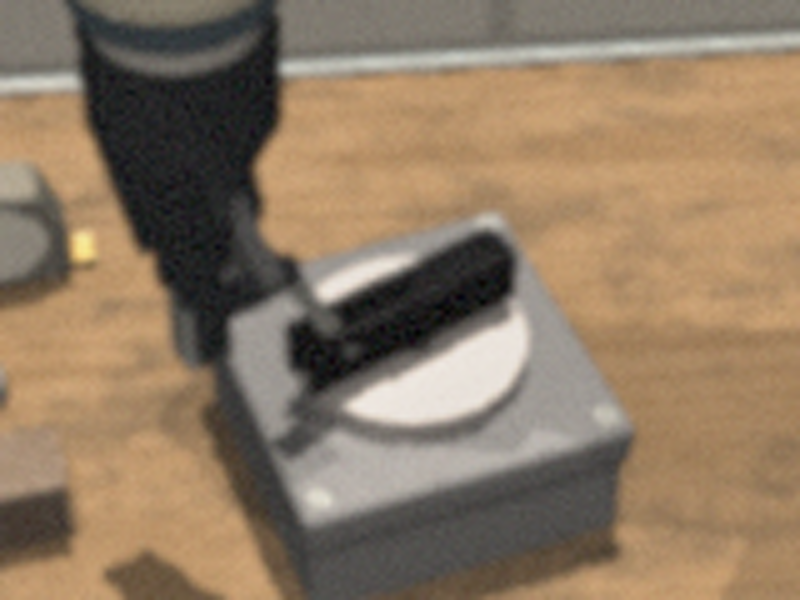

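The shut fingers at (195,330) are outside the tab, with a gap before it. I push inward gently, watching the force.

```bash
python3 -m pendant '[[[-0.001,0,-0.008],[0,0,0],0.0],[[-0.001,0,-0.016],[0,0,0],0.0],[[-0.001,0,-0.021],[0,0,0],0.0],[[-0.001,0,-0.026],[0,0,0],0.0],[[-0.001,0,-0.029],[0,0,0],0.0],[[-0.001,0,-0.032],[0,0,0],0.0]]'
python3 -m pendant '[[[0,0,-0.002],[0,0,0],0.0],[[0,0,-0.004],[0,0,0],0.0]]'
python3 -m pendant '[[[0,0,-0.002],[0,0,0],0.0],[[0,0,-0.004],[0,0,0],0.0]]'
```

```text
clock: 13.82
position: [0.5198, 0.2523, 0.1313]
orientation: [[1.0, 0.001, 0.009], [-0.009, 0.001, 1.0], [0.001, -1.0, 0.001]]
ft_force: [-0.5, 1.5, 2.0]
finger_gap: 0.002
clock: 13.98
position: [0.5195, 0.2484, 0.1309]
orientation: [[1.0, 0.001, 0.009], [-0.009, 0.0, 1.0], [0.001, -1.0, 0.0]]
ft_force: [-0.9, 2.2, 0.7]
finger_gap: -0.0
clock: 14.15
position: [0.5192, 0.2444, 0.1307]
orientation: [[1.0, 0.0, 0.009], [-0.009, -0.0, 1.0], [0.0, -1.0, -0.0]]
ft_force: [0.4, 1.0, 1.2]
finger_gap: 0.001
```

Contact is light (1–2 N). I continue to the stop.

```bash
python3 -m pendant '[[[0,0,-0.002],[0,0,0],0.0],[[0,0,-0.003],[0,0,0],0.0]]'
python3 -m pendant '[[[0,0,-0.0015],[0,0,0],0.0],[[0,0,-0.002],[0,0,0],0.0]]'
python3 -m pendant '[[[0,0,-0.001],[0,0,0],0.0],[[0,0,-0.002],[0,0,0],0.0]]'
```

```text
clock: 14.32
position: [0.5191, 0.2412, 0.1306]
orientation: [[1.0, -0.0, 0.009], [-0.009, -0.0, 1.0], [-0.0, -1.0, -0.0]]
ft_force: [-0.0, 1.4, -0.2]
finger_gap: -0.0
clock: 14.48
position: [0.5193, 0.2397, 0.1308]
orientation: [[1.0, 0.0, 0.009], [-0.009, 0.001, 1.0], [0.0, -1.0, 0.001]]
ft_force: [-0.4, 5.0, 0.4]
finger_gap: -0.001
clock: 14.65
position: [0.5194, 0.2389, 0.131]
orientation: [[1.0, 0.001, 0.009], [-0.009, 0.003, 1.0], [0.001, -1.0, 0.003]]
ft_force: [-1.1, 12.5, 1.5]
finger_gap: 0.003
```

The force rose to 12.5 N at y = 0.239, where the end stop was expected. I back away and look again.

```bash
python3 -m pendant '[[[0,0,0.005],[0,0,0],0.0],[[0,0,0.015],[0,0,0],0.0],[[0,0,0.035],[0,0,0],0.0],[[0,0,0.06],[0,0,0],0.0],[[0,-0.03,0.06],[0,0,0],0.0],[[0,-0.07,0.06],[0,0,0],0.0],[[0,-0.11,0.06],[0,0,0],0.0],[[0,-0.15,0.06],[0,0,0],0.0]]'
python3 -m pendant '[[[0,0,-0.04],[0,0,0],0.0],[[0,0,-0.08],[0,0,0],0.0],[[0,0,-0.12],[0,0,0],0.0],[[0,0,-0.16],[0,0,0],0.0],[[0,0,-0.18],[0,0,0],0.0],[[0,0,-0.18],[0,0,0],0.0],[[0,0,-0.18],[0,0,0],0.0],[[0,0,-0.18],[0,0,0],0.0]]'
python3 - <<'E'
from h import *
rel((.5195,.259,.09),-.5)
np.set_printoptions(precision=1,suppress=True)
i=bot.camera_info('wrist'); s=bot.camera_info('scene')
w=snap('wrist','w11.png')[:,:,::-1]; sc=snap('scene','s11.png')[:,:,::-1]
a=cv2.resize(w[10:110,206:306],(400,400),interpolation=2);b=cv2.resize(sc[190:240,220:270],(400,400),interpolation=2)
cv2.imwrite('pics/z11.png',np.hstack([a,b]))
for a in (1.15,1.3,1.45):
    C=np.array([.5195,.2185,.106]);u=np.array([0,np.cos(a),np.sin(a)]);n=np.array([0,-np.sin(a),np.cos(a)])
    P=[C+.057*u-.0045*n,C+.057*u+.0045*n,C+.023*u+.0045*n]
    print(a,((proj(i,P)-[206,10]+.4)*4)[:,1], (proj(s,P[:2])-[220,190]+.4)*8)
print((proj(i,[[.519,.2395,.116]])-[206,10]+.4)*4)
E
```

```text
clock: 15.32
position: [0.519, 0.2976, 0.2817]
orientation: [[1.0, -0.002, 0.008], [-0.008, -0.001, 1.0], [-0.001, -1.0, -0.001]]
ft_force: [0.8, 0.7, -0.3]
finger_gap: 0.004
clock: 15.98
position: [0.5182, 0.1181, 0.2807]
orientation: [[1.0, -0.0, 0.009], [-0.009, 0.0, 1.0], [-0.0, -1.0, 0.0]]
ft_force: [0.4, 0.1, 0.1]
finger_gap: 0.003
pos [0.5182 0.1181 0.2807] yaw -0.51 q [ 11.5  13.1 102.5   0.   64.4  12.1] shift [0.     0.1907 0.1409] tool-y turn -0.01 F [0.4 0.1 0.1] M [-0.05 -0.06  0.03] gap 0.003
1.15 [ 56.5  97.8 190. ] [[126.3 129.1]
 [152.2 106.3]]
1.3 [ 95.7 141.  206.3] [[150.9 107.4]
 [178.4  87.5]]
1.45 [138.8 186.5 222.9] [[177.   88.3]
 [205.3  71.8]]
[[189.9 123.7]]
```

View pics/z11.png

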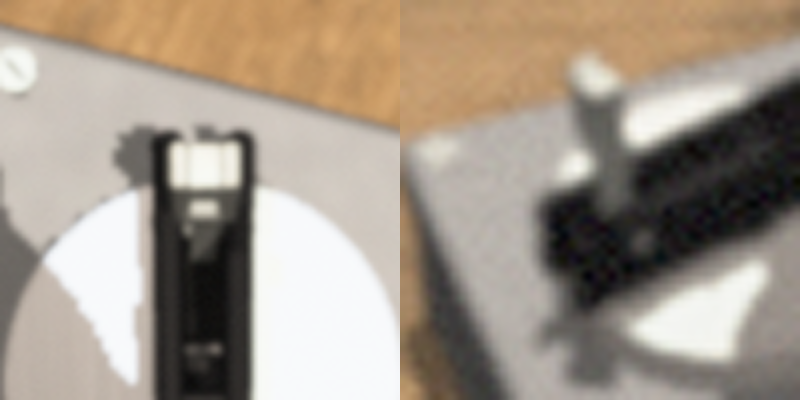

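View pics/s11.png

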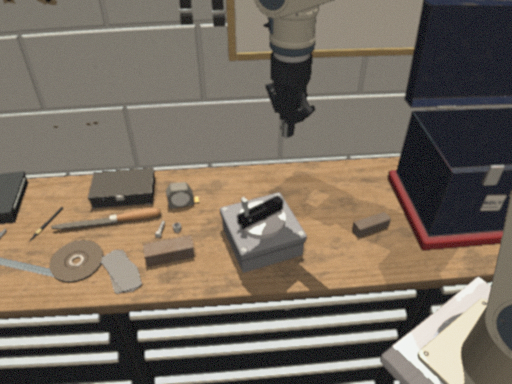

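The tip face's edges at rows 140 and 188 of the wrist enlargement, and its place in the scene at (595,78), both match 1.45 rad. The bar is still over the slot, the bystanders are unmoved and the arm is clear. Handing in.

```bash
python3 -c "
from workcell import bot
print(bot.finish_job())"
```

```text
the job is handed in; nothing more can be done
None
```

The handle is at its off stop and the hasp stands fully out by itself; I handed the job in at about 16 s. `finish_job` gave no verdict.

- **Handle:** I gripped the bar at its axis and turned it about 97° anticlockwise. The moment rose to 1.56 N m there, with the bar over the slot and against the stop post.
- **Hasp:** My first lift, pinching the tab, fell short. The views put it at about 1.13 to 1.16 rad, and an earlier pair of pictures had disagreed, the wrist reading lower. I then pushed the tab inward with shut fingers until I felt the end stop at 12.5 N. Afterwards the wrist and scene views both matched 1.45 rad.
- **Surroundings:** A picture comparison after the pinch lift showed no change around the tape measure or either tube. I did not repeat it after the final push, but they looked unmoved in the last picture. The gripper was well clear of everything at the end.

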